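# Set the print counter's two thumbwheel drums to four and two

## Robot

A 7-joint arm with a two-finger parallel gripper is mounted at the origin on a cart in front of the work surface, level with it; the furniture and walls round the work are solid. World frame = base frame: x ahead of the robot, y to its left, z up, the work surface at z = 0. Lengths are in m, angles in rad, forces in N, time in s.
With the tool pointing down it reaches from about 0.425 to 1.025 m from the base axis. Payload 3.6 kg.
Tool frame: the origin (TCP) lies on the mounting face of the last link; the fingertips stand 173 mm ahead of it and the grasp point (between the pads) lies r.grip_depth ahead of it (r.grip_depth is the distance from the TCP to the grasp point, in m); z points along the fingers, y is the line along which they close (so a half turn about z gives the same grasp; the last joint's range is limited). The gripper opens to 85 mm and grips with 20 to 120 N. Pads are 22 mm wide; open, the fingers measure 114 mm over their backs; the gripper's body (76 mm by 85 mm) begins 54 mm behind the grasp point. The pads swing forward as they close: fully open they stand 13 mm farther back than shut.
Start: joints at [-1.222, 0.591, 0.048, 1.609, -0.033, 0.943, -0.034], TCP at [0.311, 0.655, 0.405] pointing down, gripper open.
Joint ranges: [-2.69, 2.69], [-0.47, 2.24], [-1.27, 1.36], [0.19, 2.51], [-1.53, 4.68], [0.08, 2.07], [-3.09, 3.09]. Speed limits (rad/s): [2.57, 2.57, 3.14, 3.14, 3.14, 3.14, 3.14].

## Interface

Orientations are given as [roll, pitch, yaw] about the fixed x, y, z axes, in that order (R = Rz(yaw) Ry(pitch) Rx(roll)).
In Python, from plant import r, vision gives the robot as it stands.
- The arm moves only by the tool send_rows, never from a script. Its argument "deltas" is one flat list of numbers, 6 for each row, row after row: the shift along the tool's x, y, z in cm, then the turn, a rotation vector about the tool's x, y, z in rad. A call has 1 to 12 rows; each row shifts and turns the commanded pose from where the row before left it, along the tool's axes as they then stand; what a row does not reach is not made up. A row lasts 1/8 s, in which the tool goes at most 62.5 mm and 10.7 degrees, less where a joint would pass 70% of its speed; a pose out of reach is approached as far as the arm can. A call with a gripper value outside its range is refused whole. "claw" is the finger opening in cm, from 0 to 8.54, set as the call begins (left out, the last holds). The fingers move at their own pace and stop on an object; "force" is the grip in N (left out, the last holds). Time passes only in rows, so rows that do not move let the fingers close. It gives the time, the measured TCP pose, the force, the opening and the grip force at its end, in the units of the state.
- r.observe(): the state, without advancing time (a new reading comes with each control period).
- vision.camera(name): name is "side" or "top"; returns a dict with "color" (384x512x3 uint8, red, green, blue), "intrinsics" (3x3 intrinsics, pixels), "dist_coeffs" ([k1, k2, p1, p2, k3] as OpenCV has them; the pictures are not rectified), "world_to_cam" (4x4, takes a point from world to camera coordinates). Camera axes: x right, y down, z forward; pixel columns grow to the right and rows downward; lengths in m; the calibration is good to about 2 mm. A picture is of the moment at which its call begins. There is no depth.
- r.hand_in(): hands the job in; it is judged then, once.
The state is a dict: "time_s": time; "joint_pos": joint angles; "qd": joint speeds; "joint_torque": joint torques, N m; "position": TCP position; "ee_rot": TCP orientation; "force": force on the tool from outside, world axes, zero at the start; "torque": the same for the moment, N m; "finger_gap": finger opening in m; "gripper_force": force on a finger pad.
Only numpy, scipy, OpenCV 4.12 (cv2) and the standard library are available. Lean on these libraries where they do the work, as an engineer would, in place of code of your own. Each camera call takes 0.05 s, during which the arm holds its last target. There are 200 camera calls.

## Task

The wooden print counter on the desk has to show the number of the print in hand: four, two. With a fingertip, roll the left drum until its face with four dots is squarely on top and the right drum until its face with two dots is squarely on top, then let go and leave both drums at rest.

Things in the scene. Friction and masses are not known exactly. Their poses are not given: they have to be found in the camera images.
- counter: Wooden print counter fixed to the desk: open-topped housing 112 mm deep, 164 mm wide, boards 60 mm and cheeks 69 mm high, with two white plastic drums side by side on one level axle 56 mm up. Origin: centre of its underside. x: level, away from the robot, across the axle; y: along the axle to the left; z: up. To the right a desk lamp's solid arm rises from the desk edge near x 0.38, y -0.53.
- left_drum_axle (a point): Centre of the left (+y) drum on its axle, axes as the counter's. Each drum: 44 mm wide, round core of radius 25 mm, five finger ridges along y, 72 degrees apart: webs 8 mm thick ending in a round bar of radius 5 mm centred 39 mm from the axle (44 mm over all). The core has 1 to 5 black dots in the valleys, a row in each; a ridge lies 36 degrees either side of a row.
- right_drum_axle (a point): Centre of the right (-y) drum, the same as the left, on the same axle 56 mm above the desk, 78 mm from the left one; axes as the counter's. A closed gripper's tip lowered into a valley and moved level along x pushes the ridge ahead of it; keep the tip 5 to 10 mm below the bar, or it jams on top of a low one.
- left_drum (a joint): Turn of the left drum, rad: n dots squarely on top at (n - 1) x 1.2566 (four: 3.770). Grows as its top rolls away from the robot (+x). Stops at -0.4 and 5.43. Takes about 0.06 N m (1.5 N at a ridge), has no clicks, stays where it is left. Starts 0.55 to 1.15 below four.
- right_drum (a joint): Turn of the right drum, rad, with the same values, sense, stops and stiffness (two dots on top: 1.257). Starts 0.55 to 1.15 above two.

How it is judged:
At the end, for the whole second after the job is handed in: The left drum shows four dots on top and the right drum two, each within 0.25 rad (14 degrees) of square, both at rest (value of joint left_drum between 3.52 and 4.02 rad and value of joint right_drum between 1.007 and 1.507 rad and velocity of joint left_drum between -0.1 and 0.1 rad/s and velocity of joint right_drum between -0.1 and 0.1 rad/s); the robot touches nothing.
It also fails if it takes over 38 s, if anything falls off the work surface, if the arm or the gripper's body presses on something with over 40 N, if the wrist force passes 120 N, or if a joint passes its speed limit or range.

## Working session

There is one attempt and no reset: what is moved stays moved. The work goes in short steps, Python scripts to look and compute and a tool call to move; the robot and the scene stay as the last step left them, time stands still between calls to the robot, and variables do not carry over. Pictures are saved under pics/ and viewed, at most 10 in all, crops included, and the job is handed in when it is done.

Besides the shell and the picture viewer there is one more tool, called after "Call:" by a JSON object that holds its "op" and its "data", one argument or row to a line. send_rows: Moves the arm, as the interface text tells. Its arguments: {"type":"object","properties":{"deltas":{"type":"array","items":{"type":"number"}},"claw":{"type":"number"},"force":{"type":"number"}},"required":["deltas"]}

```bash
mkdir -p pics; ls
python3 - <<'E'
from plant import r, vision
import cv2, numpy as np, pickle
s=r.observe(); print({k:np.round(v,3) for k,v in s.items()}, r.grip_depth)
o=[]
for n in ("top","side"):
    c=vision.camera(n); o.append(c['color']); pickle.dump(c,open(f'pics/{n}0.pkl','wb'))
    M=c['world_to_cam']; print(n,np.round(-M[:3,:3].T@M[:3,3],3),np.round(M[2,:3],2))
im=np.vstack(o)[:,:,::-1]
cv2.imwrite('pics/a.png',np.hstack([o[0],o[1]])[:,:,::-1][:, :] if 0 else cv2.resize(np.hstack(o)[:,:,::-1],(800,300)))
cv2.imwrite('pics/top.png',cv2.resize(o[0][:,:,::-1],(800,600)));cv2.imwrite('pics/side.png',cv2.resize(o[1][:,:,::-1],(800,600)))
E
```

```text
pics
{'time_s': np.float64(0.0), 'joint_pos': array([-1.222,  0.592,  0.048,  1.61 , -0.033,  0.943, -0.034]), 'qd': array([-0.   ,  0.001, -0.   ,  0.001, -0.001, -0.001, -0.   ]), 'joint_torque': array([-0.0000e+00, -5.4869e+01,  1.5470e+00, -1.9813e+01,  1.0000e-02,
        9.0000e-03,  0.0000e+00]), 'position': array([0.31 , 0.655, 0.404]), 'ee_rot': array([-3.139,  0.   ,  2.699]), 'force': array([-0.266,  0.077,  0.086]), 'torque': array([-0.017,  0.059, -0.002]), 'gripper_force': np.float64(0.0), 'finger_gap': np.float64(0.085)} 0.1547
top [ 0.453 -0.073  0.933] [ 0.08  0.   -1.  ]
side [ 0.165 -0.701  0.504] [ 0.43  0.74 -0.51]
```

View pics/top.png

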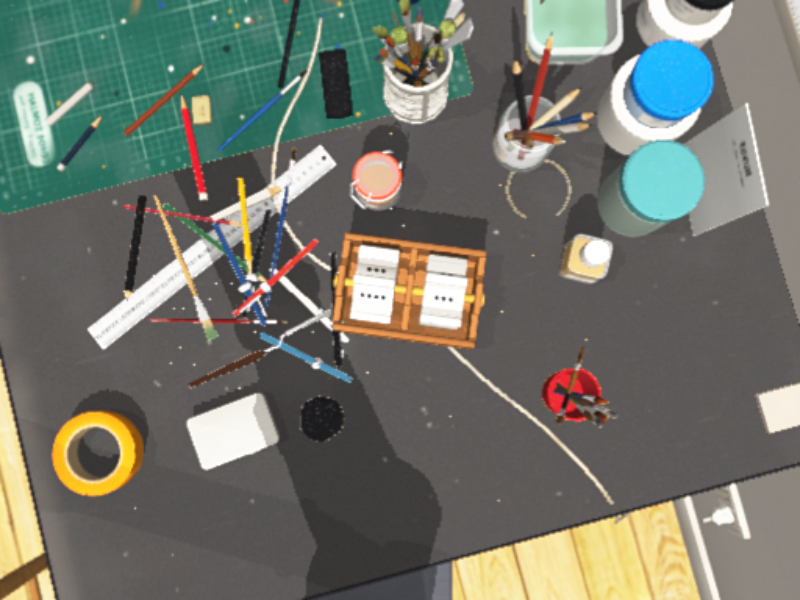

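View pics/side.png

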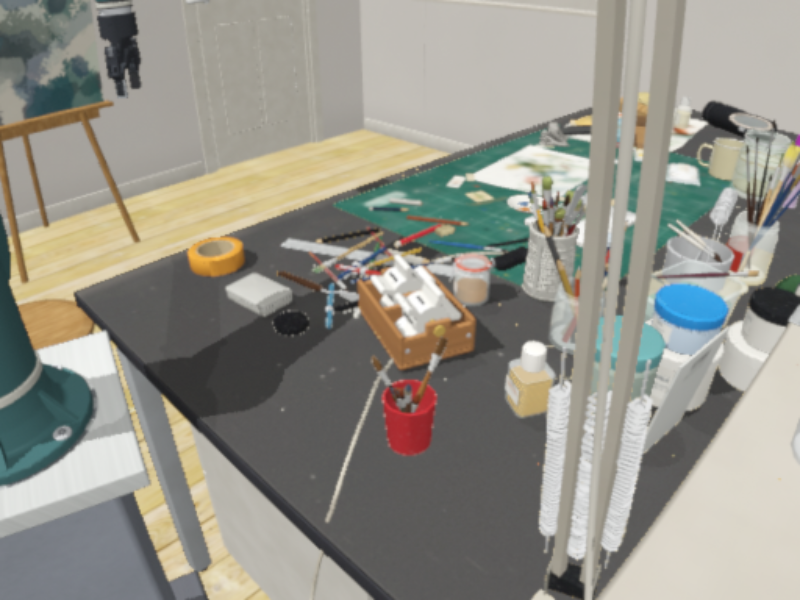

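The counter is in the top view at about (410, 290) of 800x600, turned slightly clockwise. In both drums the row of three dots is the visible one nearest the robot. I'll measure its pose and look closer.

```bash
cat > h.py <<'E'
import numpy as np, cv2
def ray(c,uv,z):
    p=cv2.undistortPoints(np.float32(uv).reshape(-1,1,2),c['intrinsics'],np.array(c['dist_coeffs'])).reshape(-1,2)
    M=c['world_to_cam'];R=M[:3,:3];o=-R.T@M[:3,3]
    d=np.c_[p,np.ones(len(p))]@R
    return o+d*((z-o[2])/d[:,2])[:,None]
E
python3 - <<'E'
from h import *; import pickle
c=pickle.load(open('pics/top0.pkl','rb')); s=pickle.load(open('pics/side0.pkl','rb'))
im=c['color']; hsv=cv2.cvtColor(im,cv2.COLOR_RGB2HSV)
m=cv2.inRange(hsv,(5,120,80),(16,255,255)); m[:140]=0;m[230:]=0;m[:,:205]=0;m[:,320:]=0
m=cv2.morphologyEx(m,cv2.MORPH_OPEN,np.ones((2,2)))
ct=max(cv2.findContours(m,0,2)[0],key=cv2.contourArea)
rc=cv2.minAreaRect(ct); print(rc); b=cv2.boxPoints(rc)
P=ray(c,b,0.062); print(np.round(P,3), P.mean(0))
print('sides',[np.round([np.linalg.norm(P[i]-P[(i+1)%4]),np.arctan2(*(P[(i+1)%4]-P[i])[[1,0]])],3) for i in range(4)])
v=im.copy(); A=cv2.resize(im[145:230,205:320,::-1],(690,510),interpolation=cv2.INTER_CUBIC)
cv2.imwrite('pics/topc.png',A)
B=cv2.resize(s['color'][155:240,220:310,::-1],(630,595),interpolation=cv2.INTER_CUBIC); cv2.imwrite('pics/sidec.png',B)
E
```

```text
((262.1875305175781, 186.77468872070312), (94.0316162109375, 63.89662551879883), 7.4958577156066895)
[[ 0.499  0.004  0.062]
 [ 0.612 -0.01   0.062]
 [ 0.59  -0.175  0.062]
 [ 0.478 -0.16   0.062]] [ 0.54442675 -0.08526596  0.062     ]
sides [array([ 0.113, -0.123]), array([ 0.167, -1.703]), array([0.113, 3.004]), array([0.165, 1.441])]
```

View pics/topc.png

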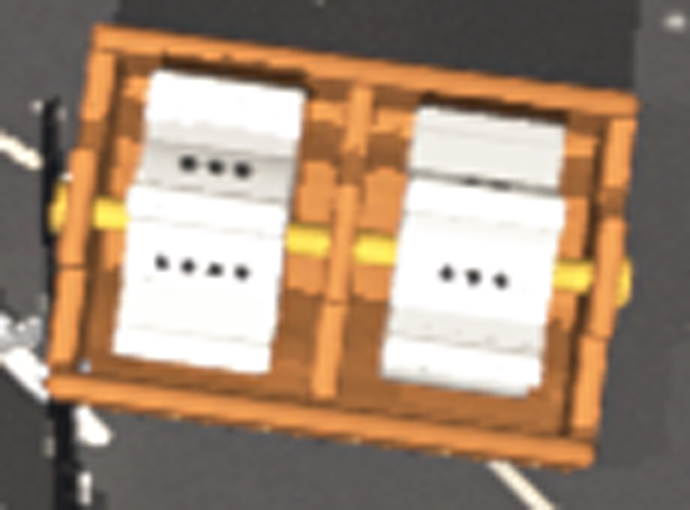

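View pics/sidec.png

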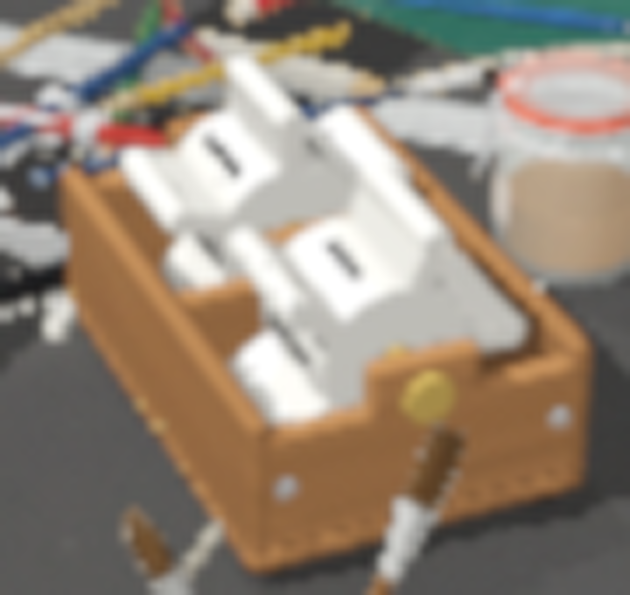

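The top crop shows the left drum's 4-dot row on the near side at (200, 268), with its 3/4 ridge almost upright. The right drum's 3-dot row is at (475, 277), with its 2/3 ridge on the far side near y 190 and the 2-dot row behind it. So the left drum needs a push in +x from near its top. The right drum needs a push in -x, starting about 16 mm beyond the axle. The counter centre is about (0.545, -0.085), yaw -0.127.

Call:
{"op": "send_rows", "data": {
  "deltas": [0,0,0,0,0,-0.16,0,0,0,0,0,-0.156,-2.5,-5.6,0,0,0,0,-2.5,-5.6,0,0,0,0,-2.5,-5.6,0,0,0,0,-2.5,-5.6,0,0,0,0,-2.5,-5.6,0,0,0,0,-2.5,-5.6,0,0,0,0,-2.5,-5.6,0,0,0,0,-2.5,-5.6,0,0,0,0,-2.5,-5.6,0,0,0,0,-2.5,-5.6,0,0,0,0],
  "claw": 0
}}

```text
time_s: 1.6
position: [0.488, 0.0661, 0.4047]
ee_rot: [3.141, 0.0, 3.015]
force: [0.9, 0.8, -0.5]
finger_gap: 0.0002
gripper_force: 0.0
```

```bash
cat >> h.py <<'E'
from scipy.spatial.transform import Rotation as Ro
C=np.array([.545,-.085]); YAW=-.127
ex=np.array([np.cos(YAW),np.sin(YAW)]); ey=np.array([-ex[1],ex[0]])
def rep(s,side,cx,tipz):
    T=Ro.from_euler('xyz',s['ee_rot']).as_matrix()
    a=C+ey*(.039 if side=='L' else -.039)
    p=np.array(s['position']); tip=p+T[:,2]*.173
    print('t',s['time_s'],'counter-frame tip mm (rel axle):',np.round([(tip[:2]-a)@ex*1e3,(tip[:2]-a)@ey*1e3,tip[2]*1e3],1))
    g=np.r_[a+ex*cx,tipz]
    W=Ro.from_euler('xyz',[np.pi,0,np.pi+YAW]).as_matrix()
    print('delta cm',np.round(T.T@(g-tip)*100,2),'rot',np.round(Ro.from_matrix(T.T@W).as_rotvec(),3),'F',np.round(s['force'],1))
E
python3 -c "
from plant import r
from h import *
rep(r.observe(),'L',-.025,.13)"
```

```text
t 1.6 counter-frame tip mm (rel axle): [-75.7 103.6 231.7]
delta cm [ -5.06 -10.37  10.17] rot [0. 0. 0.] F [ 0.9  0.8 -0.5]
```

Call:
{"op": "send_rows", "data": {
  "deltas": [-1.7,-3.5,2,0,0,0,-1.7,-3.5,2,0,0,0,-1.7,-3.4,3,0,0,0,0,0,3.2,0,0,0,0,0,0,0,0,0]
}}

```text
time_s: 2.22
position: [0.5241, -0.042, 0.3006]
ee_rot: [-3.141, -0.006, 3.014]
force: [-0.7, 0.6, -0.3]
finger_gap: 0.0003
gripper_force: 0.0
```

Run:
```python
from plant import r,vision
from h import *
rep(r.observe(),'L',-.025,.084)
c=vision.camera('side')['color'];t=vision.camera('top')['color']
A=cv2.resize(c[120:240,210:310,::-1],(480,576),interpolation=cv2.INTER_CUBIC)
cv2.imwrite('pics/b.png',A)
```

```text
t 2.225 counter-frame tip mm (rel axle): [-27.2   0.9 127.6]
delta cm [-0.24 -0.08  4.36] rot [-0.001 -0.006 -0.001] F [-0.7  0.6 -0.3]
```

View pics/b.png

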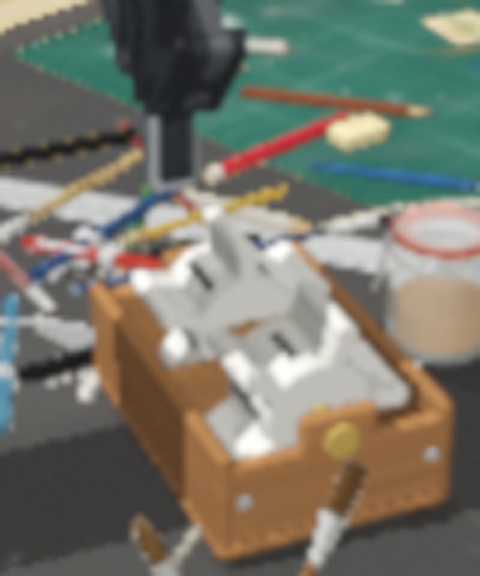

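The closed tip hangs at (170, 185), above the left drum's near valley. I'll lower it and push away from the robot in small rows.

Call:
{"op": "send_rows", "data": {
  "deltas": [-0.2,-0.1,2,0,0,0,0,0,2.3,0,0,0,0,0,0,0,0,0,0,0,0,0,0,0]
}}

```text
time_s: 2.82
position: [0.5277, -0.0424, 0.2611]
ee_rot: [3.141, 0.002, 3.016]
force: [0.0, 0.5, 0.2]
finger_gap: -0.0
gripper_force: 0.0
```

```bash
python3 -c "
from plant import r
from h import *
rep(r.observe(),'L',.007,.084)"
```

```text
t 2.825 counter-frame tip mm (rel axle): [-22.2   1.1  88.1]
delta cm [-2.92 -0.11  0.42] rot [0.    0.002 0.001] F [0.  0.5 0.2]
```

Call:
{"op": "send_rows", "data": {
  "deltas": [0,0,0.4,0,0,0,-0.4,0,0,0,0,0,-0.4,0,0,0,0,0,-0.4,0,0,0,0,0,-0.4,0,0,0,0,0,-0.4,0,0,0,0,0,-0.4,0,0,0,0,0,-0.4,0,0,0,0,0,0,0,0,0,0,0,0,0,0,0,0,0]
}}

```text
time_s: 4.08
position: [0.5555, -0.0465, 0.2559]
ee_rot: [3.141, 0.002, 3.015]
force: [-0.6, 0.1, 0.0]
finger_gap: 0.0003
gripper_force: 0.4
```

```bash
python3 -c "
from plant import r
from h import *
rep(r.observe(),'L',.007,.084)"
```

```text
t 4.075 counter-frame tip mm (rel axle): [ 5.8  0.6 82.9]
delta cm [-0.12 -0.06 -0.11] rot [0.    0.002 0.   ] F [-0.6  0.1  0. ]
```

Call:
{"op": "send_rows", "data": {
  "deltas": [-0.1,0,0,0,0,0,0,0,0,0,0,0,0.5,0,0,0,0,0,0,0,-4,0,0,0,0,0,-4,0,0,0,-1.5,-4,0,0,0,0,-1.9,-4,0,0,0,0,0,0,0,0,0,0,0,0,0,0,0,0]
}}

```text
time_s: 5.2
position: [0.5745, -0.1293, 0.3357]
ee_rot: [3.141, 0.0, 3.015]
force: [-0.1, 0.6, 0.7]
finger_gap: -0.0001
gripper_force: 0.0
```

Run:
```python
from plant import r,vision
from h import *
rep(r.observe(),'R',.036,.084)
c=vision.camera('side')['color'];t=vision.camera('top')['color']
A=cv2.resize(c[140:240,220:310,::-1],(400,450),interpolation=cv2.INTER_CUBIC)
B=cv2.resize(t[145:230,205:295,::-1],(400,450),interpolation=cv2.INTER_CUBIC)
cv2.imwrite('pics/c.png',np.hstack([A,B]))
```

```text
t 5.2 counter-frame tip mm (rel axle): [ 35.   -1.1 162.7]
delta cm [-0.1   0.11  7.87] rot [ 0.  0. -0.] F [-0.1  0.6  0.7]
```

View pics/c.png

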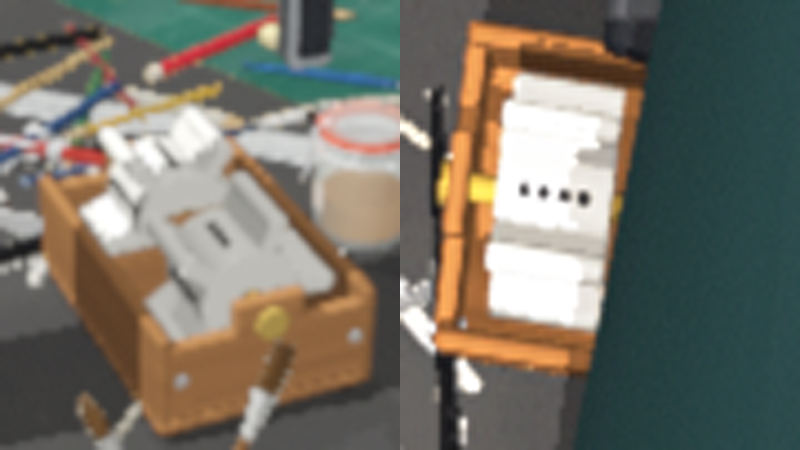

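The left drum shows four dots on top: the row at (553, 195) sits on the axle line, within about 0.1 rad. Next is the right drum, from its far side.

Call:
{"op": "send_rows", "data": {
  "deltas": [-0.1,0.1,3,0,0,0,0,0,3,0,0,0,0,0,1.9,0,0,0,0,0,0,0,0,0,0,0,0,0,0,0,0,0,0,0,0,0]
}}

```text
time_s: 6.05
position: [0.5762, -0.1288, 0.2578]
ee_rot: [-3.141, 0.002, 3.015]
force: [0.1, 1.3, 0.0]
finger_gap: 0.0001
gripper_force: 0.0
```

```bash
python3 -c "
from plant import r
from h import *
rep(r.observe(),'R',-.007,.084)"
```

```text
t 6.05 counter-frame tip mm (rel axle): [36.8 -0.5 84.8]
delta cm [4.38 0.05 0.07] rot [-0.     0.002  0.   ] F [0.1 1.3 0. ]
```

Call:
{"op": "send_rows", "data": {
  "deltas": [0.4,0,0,0,0,0,0.4,0,0,0,0,0,0.4,0,0,0,0,0,0.4,0,0,0,0,0,0.4,0,0,0,0,0,0.4,0,0,0,0,0,0.4,0,0,0,0,0,0.4,0,0,0,0,0,0.4,0,0,0,0,0,0.4,0,0,0,0,0,0.4,0,0,0,0,0,0,0,0,0,0,0]
}}

```text
time_s: 7.55
position: [0.5315, -0.1231, 0.2566]
ee_rot: [-3.142, -0.001, 3.015]
force: [2.0, -1.9, -1.5]
finger_gap: 0.0002
gripper_force: 0.8
```

```bash
python3 -c "
from plant import r
from h import *
rep(r.observe(),'R',-.007,.084)"
```

```text
t 7.55 counter-frame tip mm (rel axle): [-8.8 -0.5 83.6]
delta cm [-0.18  0.05 -0.04] rot [-0.    -0.001  0.   ] F [ 2.  -1.9 -1.5]
```

Call:
{"op": "send_rows", "data": {
  "deltas": [-0.5,0,0,0,0,0,0,0,-4,0,0,0,0,0,-5,0,0,0,0,0,-5,0,0,0,0,6,0,0,0,0,0,6,0,0,0,0,0,6,0,0,0,0,0,6,0,0,0,0,0,6,0,0,0,0,0,0,0,0,0,0,0,0,0,0,0,0]
}}

```text
time_s: 8.93
position: [0.5743, 0.1735, 0.3961]
ee_rot: [-3.14, -0.002, 3.015]
force: [0.2, -0.1, 0.5]
finger_gap: -0.0002
gripper_force: 0.0
```

Run:
```python
from plant import r,vision
from h import *
c=vision.camera('side')['color'];tt=vision.camera('top');t=tt['color']
A=cv2.resize(c[140:240,220:310,::-1],(300,333),interpolation=cv2.INTER_CUBIC)
B=cv2.resize(t[150:230,210:312,::-1],(500,392),interpolation=cv2.INTER_CUBIC)
A=cv2.copyMakeBorder(A,0,392-333,0,0,cv2.BORDER_CONSTANT)
cv2.imwrite('pics/d.png',np.hstack([A,B]))
# dark dots within the white drums
g=cv2.cvtColor(t,cv2.COLOR_RGB2GRAY)
for n in 'LR':
    a=C+ey*(.039 if n=='L' else -.039)
    M=tt['world_to_cam']
    q=cv2.projectPoints(np.r_[a,.081].reshape(1,3),cv2.Rodrigues(M[:3,:3])[0],M[:3,3],tt['intrinsics'],np.array(tt['dist_coeffs']))[0].ravel()
    u,v=np.int32(q.round()); w=255.-g[v-9:v+10,u-10:u+11]; w=np.clip(w-120,0,None)
    yy,xx=np.mgrid[v-9:v+10,u-10:u+11]; p=[(w*xx).sum()/w.sum(),(w*yy).sum()/w.sum()]
    P=ray(tt,[p],.081)[0]; print(n,q,p,'dot row x off mm',(P[:2]-a)@ex*1e3)
```

```text
L [239.73324174 182.26901772] [np.float64(239.1365719523373), np.float64(181.21998166819432)] dot row x off mm 1.6748379035545211
R [284.59970894 187.99058997] [np.float64(283.6779661016949), np.float64(188.14124293785312)] dot row x off mm -0.4610659395675497
```

View pics/d.png

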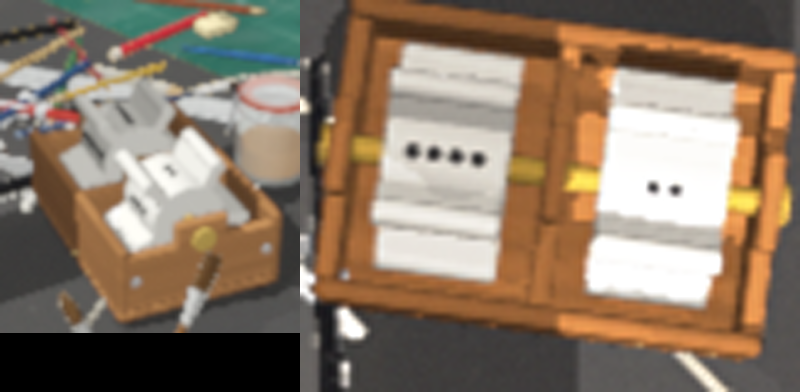

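The top view shows four dots at (445, 155) on the left drum and two dots at (664, 189) on the right. Both rows lie on the axle line, within 2 mm or about 0.07 rad, and the arm is clear of the counter.

```bash
python3 -c "
from plant import r
print(r.hand_in())"
```

```text
the job is handed in; nothing more can be done
None
```

The counter shows four on the left drum and two on the right, each within about 0.07 rad of square in the last top view; the arm was clear of the counter and I handed the job in at about 9 s, with no verdict returned.

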